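# Load the oven tray with washed vessels in reverse order

## Task

Move the four washed vessels from the dark grey draining tray to the metal oven tray, one in each place, in reverse order: the one standing leftmost in the draining tray goes to the rightmost place of the oven tray, and so on. Carry them upright and set each down gently on the floor of its place; leave the lids lying where they are.

Things in the scene. Friction and masses are not known exactly. Their poses are not given: they have to be found in the camera images.
- drain_tray: Fixed dark grey plastic tray, 146 x 292 mm: back row of 4 bays for vessels, front row for their lids. Floor 4 mm thick; walls 4 mm thick, tops 14 mm above the table. Origin on the table under the middle of the vessel row: x away from the robot, y left along the row, z up. Vessel bays at x = 0, y = +108, +36, -36, -108 mm, 66 x 68 mm inside; lid bays at x = -73 mm, same y. Left or right of oven tray.
- oven_tray: Fixed metal tray, 72 mm (x) by 292 mm (y), one row of 4 empty bays, a wire lug at each end. Floor 4 mm thick; walls 4 mm thick, tops 14 mm above the table. Origin on the table under its middle: x away from the robot, y left along the row, z up. Bays centred at x = 0, y = +108, +36, -36, -108 mm (left to right), 64 x 68 mm inside. Both trays are turned by up to 0.2 rad.
- tin: Open round aluminium weighing tin, 50 mm outside diameter, 45 mm high, wall 3 mm. Origin at the centre of its underside, z up. Stands in the draining tray at the start, its lid lying in front of it (towards the robot).
- crucible: Open round white porcelain crucible with straight sides, 42 mm outside diameter, 58 mm high, wall 4 mm. Origin at the centre of its underside, z up. Stands in the draining tray at the start, its lid lying in front of it (towards the robot).
- weighing_bottle: Open slim amber glass weighing bottle, 32 mm outside diameter, 75 mm high, wall 3 mm. Origin at the centre of its underside, z up. Stands in the draining tray at the start, its lid lying in front of it (towards the robot).
- square_jar: Open square white plastic jar, 38 mm by 38 mm outside, 52 mm high, wall 3 mm. Its x and y axes are square to its sides and lie within 0.06 rad of the draining tray's at the start. Origin at the centre of its underside, z up. Stands in the draining tray at the start, its lid lying in front of it (towards the robot).
- tin_lid: Round aluminium lid of the tin, 53 mm diameter, 5 mm thick, small knob. Lies flat, loose, knob up, in the front row of the draining tray, 73 mm in front of its vessel's start place; stays there. Origin at the centre of its underside; 12 mm high with its knob.
- crucible_lid: Round white porcelain lid of the crucible, 44 mm diameter, 5 mm thick, small knob. Lies flat, loose, knob up, in the front row of the draining tray, 73 mm in front of its vessel's start place; stays there. Origin at the centre of its underside; 12 mm high with its knob.
- weighing_bottle_lid: Round amber glass lid of the weighing bottle, 33 mm diameter, 5 mm thick, small knob. Lies flat, loose, knob up, in the front row of the draining tray, 73 mm in front of its vessel's start place; stays there. Origin at the centre of its underside; 12 mm high with its knob.
- square_jar_lid: Square white plastic lid of the square jar, 40 mm by 40 mm, 5 mm thick, small knob. Lies flat, loose, knob up, in the front row of the draining tray, 73 mm in front of its vessel's start place; stays there. Origin at the centre of its underside; 12 mm high with its knob.
Not all that is in view belongs to the job. Leave any pink look-alike of the crucible alone. What is shaped like the square_jar but purple is not meant.

How it is judged:
By the outcome, as a careful person would: the job done as asked, in the order asked, and still so for the second after the job is handed in, with the robot touching nothing.
It also fails if it takes over 112 s, if anything falls off the work surface, if the arm or the gripper's body presses on something with over 40 N, if the wrist force passes 120 N, or if a joint passes its speed limit or range.

## Robot

A 6-joint arm with a two-finger parallel gripper is mounted at the origin on the work surface. World frame = base frame: x ahead of the robot, y to its left, z up, the work surface at z = 0. Lengths are in m, angles in rad, forces in N, time in s.
With the tool pointing down it reaches from about 0.375 to 0.925 m from the base axis. Payload 5.7 kg.
Tool frame: the origin (TCP) lies midway between the tips of the shut fingers; the grasp point (between the pads) lies 19 mm behind it; z points along the fingers, x is the direction in which the jaws open and shut, and the axes are right-handed (so a half turn about z gives the same grasp; the last joint's range is limited). The gripper opens to 88 mm and grips with 3 to 60 N. Pads are 20 mm wide; open, the fingers measure 115 mm over their backs; the gripper's body (75 mm by 178 mm) begins 61 mm behind the grasp point.
Start: joints at [-1.415, 0.359, 1.51, -0, 1.272, -0.115], TCP at [0.16, -0.578, 0.223] pointing down, gripper open.
Joint ranges: [-2.97, 2.97], [-1.01, 2.36], [0.21, 2.38], [-0.96, 4.11], [0.2, 2.71], [-2.98, 2.98]. Speed limits (rad/s): [2.39, 2.39, 3.14, 3.14, 3.14, 3.14].

## Interface

Orientations are given as a unit quaternion [x, y, z, w].
In Python, from bench import move_ptp, servo_line, goto_joints, move_gripper, sleep, inverse_kinematics, capture, PlanningError, close_job, spot_in, silhouettes, current_clock, current_joint_pos, current_qvel, current_joint_torque, current_position, current_orientation, current_force, current_torque, current_finger_gap gives the robot as it stands. Calls block until the motion is done:
- move_ptp(position, orientation): joint-space move of the TCP to a pose.
- servo_line(position, orientation=None, rate=0.15, contact_N=None): straight line of the TCP; orientation=None keeps the orientation; rate is the mean speed in m/s. With contact_N (N) it stops when the force on the tool has changed by that much, and returns True; else False.
- goto_joints(angles): joint-space move.
- move_gripper(opening): finger opening in m; the grip force is fixed at half the most; returns when the fingers have stopped.
- sleep(seconds).
- inverse_kinematics(position, orientation): joint angles nearest the present ones, or None.
- capture(name): name is "side" or "top" or "wrist"; returns a dict with "image" (480x640x3 uint8, blue, green, red), "range_z" (480x640 float32, m along the optical axis (not along the pixel's ray), 0 where there is no reading), "intrinsics" (3x3 intrinsics, pixels), "R" (3x3) and "t" (3): a world point X has camera coordinates R X + t. Camera axes: x right, y down, z forward; pixel columns grow to the right and rows downward; lengths in m; the calibration is good to about 2 mm. A picture is of the moment at which its call begins.
A pose or a line that the arm cannot do raises PlanningError and nothing moves.
- close_job(): hands the job in, once; it reports no verdict.
Trained networks look in the newest picture that a camera, given by its name, has taken for a name from the list of things; names that differ only in an ending like _2 or _b are one class to them, and where a whole thing is asked for, a point or a joint stands for the part that bears it (a point fixed in the world has none). Each returns a list of dicts, best first, with "conf" (0 to 1); they miss things now and then, are a little off and sometimes report something else, mostly with a low value. They report only what shows in the picture. A call takes as long as a camera call. They do not tell look-alikes from the thing itself.
- spot_in(camera, query): "xy" ([column, row] in pixels, amid what is visible of it).
- silhouettes(camera, query): "region" (480x640 bool, what is visible of it) and "xy" ([column, row] in pixels, amid what is visible of it).
Readings, each from a call of its own:
- current_clock(): time.
- current_joint_pos(): joint angles.
- current_qvel(): joint speeds.
- current_joint_torque(): joint torques, N m.
- current_position(): TCP position.
- current_orientation(): TCP orientation.
- current_force(): force on the tool from outside, world axes, zero at the start.
- current_torque(): the same for the moment, N m.
- current_finger_gap(): finger opening in m.
Only numpy, scipy, OpenCV 4.12 (cv2) and the standard library are available. Lean on these libraries where they do the work, as an engineer would, in place of code of your own. Each camera call takes 0.05 s, during which the arm holds its last target. There are 200 camera calls.

## Working session

There is one attempt and no reset: what is moved stays moved. The work goes in short steps, each a Python script; the robot and the scene stay as the last script left them, time stands still between calls to the robot, and variables do not carry over. Pictures are saved under pics/ and viewed, about 12 in all and at most 16, crops included, and the job is handed in when it is done.

```bash
ls; mkdir -p pics; cat > h.py <<'E'
import numpy as np, cv2
from bench import *
def px2w(c,px,z=None):
    """pixel -> world by depth, or by intersecting plane z"""
    K,R,t=np.array(c["intrinsics"]),np.array(c["R"]),np.array(c["t"])
    px=np.atleast_2d(px).astype(float)
    ray=np.c_[(px-K[[0,1],[2,2]])/K[[0,1],[0,1]],np.ones(len(px))]
    if z is None:
        d=c["range_z"][px[:,1].astype(int),px[:,0].astype(int)]
        return (ray*d[:,None]-t)@R
    o=-R.T@t; w=ray@R
    return o+w*((z-o[2])/w[:,2])[:,None]
def cloud(c):
    v,u=np.mgrid[:480,:640]
    P=px2w(c,np.c_[u.ravel(),v.ravel()]).reshape(480,640,3)
    P[c["range_z"]<=0]=np.nan
    return P
E
python3 - <<'E'
from h import *
for n in ["top","side"]:
    c=capture(n); cv2.imwrite(f"pics/{n}0.png",c["image"]); np.savez(f"{n}0.npz",**c)
    print(n,-np.array(c["R"]).T@c["t"])
    for q in ["drain_tray","oven_tray","tin","crucible","weighing_bottle","square_jar","tin_lid","crucible_lid","weighing_bottle_lid","square_jar_lid"]:
        print(q,[(np.round(d["xy"]).astype(int).tolist(),round(d["conf"],2),np.round(px2w(c,[d["xy"]])[0],3).tolist()) for d in spot_in(n,q)])
print(current_clock())
E
```

```text
pics
top [ 0.43316438 -0.01156338  1.10873407]
drain_tray [([433, 252], 0.57, [0.538, -0.204, 0.001]), ([446, 269], 0.43, [0.504, -0.226, 0.007])]
oven_tray [([211, 244], 0.87, [0.56, 0.212, 0.01])]
tin [([413, 222], 0.78, [0.595, -0.167, 0.005]), ([407, 265], 0.73, [0.513, -0.153, 0.015])]
crucible [([492, 232], 0.92, [0.572, -0.314, 0.01]), ([489, 170], 0.7, [0.693, -0.317, 0.002])]
weighing_bottle [([455, 228], 0.6, [0.581, -0.246, 0.006])]
square_jar [([378, 159], 0.9, [0.718, -0.105, 0.0]), ([375, 222], 0.65, [0.595, -0.095, 0.006]), ([490, 233], 0.56, [0.571, -0.311, 0.007])]
tin_lid [([405, 264], 0.74, [0.514, -0.148, 0.01])]
crucible_lid [([488, 272], 0.92, [0.497, -0.3, 0.018])]
weighing_bottle_lid [([448, 268], 0.57, [0.505, -0.229, 0.011])]
square_jar_lid [([370, 263], 0.81, [0.519, -0.085, 0.007])]
side [0.35553019 0.51670522 0.71777727]
drain_tray [([360, 188], 0.92, [0.522, -0.173, 0.01])]
oven_tray [([252, 366], 0.67, [0.563, 0.23, 0.003])]
tin [([326, 176], 0.64, [0.594, -0.181, 0.011])]
crucible [([361, 127], 0.83, [0.562, -0.291, 0.057]), ([301, 118], 0.8, [0.689, -0.289, 0.046]), ([251, 368], 0.26, [0.562, 0.236, 0.006])]
weighing_bottle [([343, 148], 0.74, [0.574, -0.219, 0.057]), ([349, 222], 0.41, [0.517, -0.084, 0.01])]
square_jar [([312, 202], 0.79, [0.581, -0.07, 0.053]), ([254, 180], 0.59, [0.7, -0.082, 0.054])]
tin_lid [([364, 196], 0.74, [0.509, -0.151, 0.013])]
crucible_lid [([389, 148], 0.74, [0.5, -0.299, 0.016])]
weighing_bottle_lid [([375, 174], 0.67, [0.506, -0.219, 0.011])]
square_jar_lid [([349, 220], 0.83, [0.515, -0.084, 0.016])]
1.1
```

View pics/top0.png

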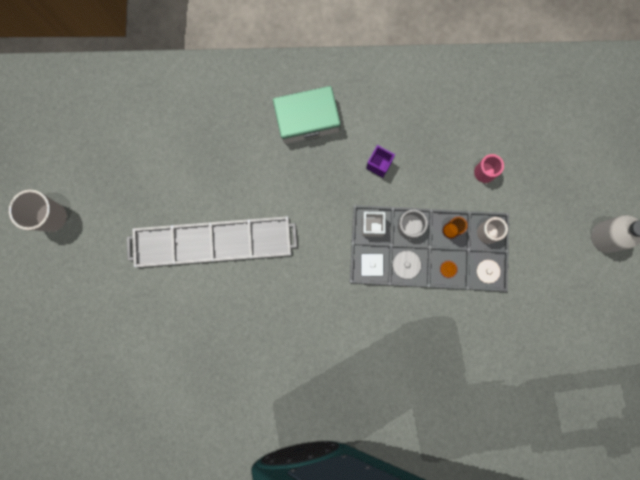

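View pics/side0.png

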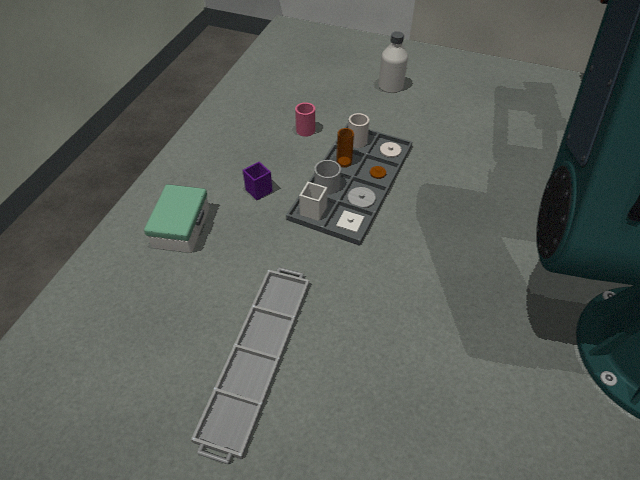

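The top picture shows the draining tray on the right. From left to right it holds the white square jar (375,222), tin (413,222), amber bottle (455,228) and white crucible (494,230). The look-alikes, outside the trays, are purple (380,160) and pink (490,168). The oven tray is on the left, around (212,243), and empty. Next I'll take wrist close-ups.

```bash
cat >> h.py <<'E'
from scipy.spatial.transform import Rotation as Ro
def down(psi):
    x=np.array([np.cos(psi),np.sin(psi),0]); z=np.array([0,0,-1.]); 
    return Ro.from_matrix(np.c_[x,np.cross(z,x),z]).as_quat()
E
python3 - <<'E'
from h import *
q=current_orientation(); M=Ro.from_quat(q).as_matrix(); print(np.round(M,3))
c=capture("wrist"); R,t=np.array(c["R"]),np.array(c["t"])
off=M.T@(-R.T@t-np.array(current_position())); print("cam in tool",np.round(off,3),"axes",np.round(M.T@R.T,3), c["intrinsics"][0])
for name,tgt in [("drain",[0.545,-0.205]),("oven",[0.56,0.212])]:
    for psi in [0,np.pi]:
        o=down(psi); M2=Ro.from_quat(o).as_matrix()
        va=M2@(M.T@R.T)[:,2]; cam=np.r_[tgt,0]-va/va[2]*-0.42*-1 if False else np.r_[tgt,0]+va/va[2]*0.42
        p=cam-M2@off
        print(name,psi,np.round(p,3),inverse_kinematics(p,o))
E
```

```text
[[ 0.268 -0.964 -0.   ]
 [-0.964 -0.268  0.   ]
 [-0.     0.    -1.   ]]
cam in tool [-0.001 -0.078 -0.161] axes [[ 1.    -0.001 -0.001]
 [ 0.001  0.96   0.281]
 [ 0.    -0.281  0.96 ]] [411.4541251    0.         320.70767247]
drain 0 [ 0.546 -0.16   0.259] [-4.06251597e-01  2.83037142e-01  1.53093310e+00 -4.44089210e-16
  1.32762241e+00 -4.06251597e-01]
drain 3.141592653589793 [ 0.544 -0.25   0.259] [-5.46235953e-01  3.27942193e-01  1.46518922e+00 -4.44089210e-16
  1.34846124e+00  2.59535670e+00]
oven 0 [0.561 0.257 0.259] [ 3.18148419e-01  3.54545433e-01  1.42497014e+00 -4.44089210e-16
  1.36207709e+00  3.18148419e-01]
oven 3.141592653589793 [0.559 0.167 0.259] [ 1.71486915e-01  3.05097545e-01  1.49897747e+00 -4.44089210e-16
  1.33751764e+00 -2.97010574e+00]
```

```bash
python3 - <<'E'
from h import *
ims=[]
for name,p in [("oven",[0.561,0.257,0.259]),("drain",[0.546,-0.16,0.259])]:
    move_ptp(p,down(0)); c=capture("wrist"); np.savez(name+".npz",**c); ims.append(c["image"])
    P=cloud(c)
    qs=["oven_tray"] if name=="oven" else ["drain_tray","tin","crucible","weighing_bottle","square_jar"]
    S={}
    for q in qs:
        for i,d in enumerate(silhouettes("wrist",q)):
            S[f"{q}{i}"]=d["region"]; print(q,i,np.round(d["xy"]).astype(int),round(d["conf"],2),d["region"].sum(),np.round(np.nanmedian(P[d["region"]],0),3))
    np.savez(name+"_s.npz",**S)
print(current_clock())
cv2.imwrite("pics/w.png",cv2.resize(np.hstack([i for i in ims]),(800,300),interpolation=cv2.INTER_AREA))
E
```

```text
oven_tray 0 [324 215] 0.72 20110 [0.565 0.234 0.004]
drain_tray 0 [316 216] 0.76 26358 [ 0.542 -0.183  0.004]
tin 0 [362 202] 0.66 2516 [ 0.589 -0.164  0.013]
weighing_bottle 0 [352 281] 0.75 1695 [ 0.578 -0.228  0.056]
square_jar 0 [367 128] 0.88 2171 [ 0.592 -0.089  0.014]
square_jar 1 [494 142] 0.6 2934 [ 0.713 -0.105  0.032]
6.3333
```

View pics/w.png

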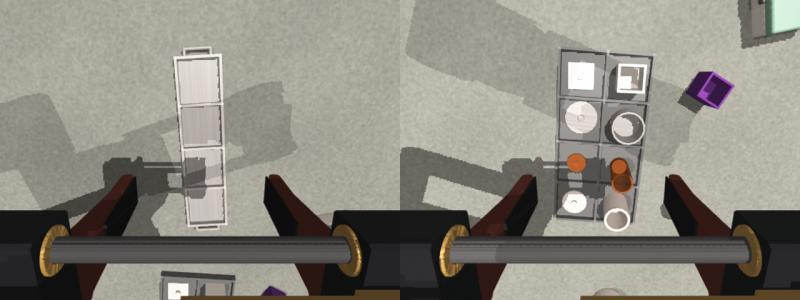

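The wrist views show the oven tray empty. The draining tray has all four vessels upright, with the purple jar outside it to the right. Next I'll fit the poses from depth.

```bash
cat > fit.py <<'E'
from h import *
from scipy.optimize import least_squares
W=dict(tin=(.045,.0235),crucible=(.058,.019),weighing_bottle=(.075,.0145),square_jar=(.052,.0175))
def seg(p,a,b):
    d=b-a; s=np.clip((p-a)@d/(d@d),0,1); return np.linalg.norm(p-(a+s[:,None]*d),axis=1)
def tray_fit(P,guess,x0,x1,xl,dz=0):
    # wall centrelines in tray frame: x in xl, y in multiples
    ys=[-.144,-.072,0,.072,.144]
    segs=[(np.array([x,-.144]),np.array([x,.144])) for x in xl]+[(np.array([x0,y]),np.array([x1,y])) for y in ys]
    Q=P[(P[...,2]>.011+dz)&(P[...,2]<.017+dz)][:,:2]
    g=np.array(guess,float)
    def loc(g,Q): 
        c,s=np.cos(g[2]),np.sin(g[2]); return (Q-g[:2])@np.array([[c,-s],[s,c]])
    for w in (.02,.012,.008):
        L=loc(g,Q); K=Q[(L[:,0]>x0-w)&(L[:,0]<x1+w)&(abs(L[:,1])<.144+min(w,.01))]
        f=lambda g:np.min([seg(loc(g,K),a,b) for a,b in segs],0)
        r=least_squares(f,g,loss="soft_l1",f_scale=.002,x_scale=[.01,.01,.03]); g=r.x
    return g,len(K),np.median(f(g))
def round_fit(P,xy,h,r):
    m=(abs(P[...,2]-h)<.003)&(np.hypot(P[...,0]-xy[0],P[...,1]-xy[1])<.04)
    Q=P[m][:,:2]; g=np.array(xy,float)
    res=least_squares(lambda g:np.hypot(*(Q-g).T)-r,Q.mean(0),loss="soft_l1",f_scale=.002)
    return res.x,len(Q),np.median(abs(res.fun))
E
python3 - <<'E'
from fit import *
Po=cloud(np.load("oven.npz")); Pd=cloud(np.load("drain.npz")); Pt=cloud(np.load("top0.npz"))
fl=lambda P,x,y:np.nanmedian(P[(abs(P[...,0]-x)<.02)&(abs(P[...,1]-y)<.02)][:,2])
print("table z",fl(Po,.65,.2),fl(Pd,.43,-.15),fl(Pt,.65,.1))
for n,P in [("wrist",Po),("top",Pt)]:
    for g0 in [(.562,.215,.05),(.562,.215,-.05)]: print("oven",n,tray_fit(P,g0,-.034,.034,[-.034,.034]))
for n,P in [("wrist",Pd),("top",Pt)]:
    for g0 in [(.58,-.205,.06),(.58,-.205,-.06)]: print("drain",n,tray_fit(P,g0,-.108,.035,[-.108,-.0365,.035]))
for q,xy in dict(tin=(.588,-.164),crucible=(.56,-.30),weighing_bottle=(.575,-.23),square_jar=(.59,-.09)).items():
    for n,P in [("wrist",Pd),("top",Pt)]:
        if q!="square_jar": print(q,n,round_fit(P,xy,*W[q]))
        else:
            m=(abs(P[...,2]-.052)<.003)&(np.hypot(P[...,0]-xy[0],P[...,1]-xy[1])<.04)
            print(q,n,m.sum(),cv2.minAreaRect(P[m][:,:2].astype(np.float32)*1000))
E
```

```text
table z -0.0007689912881308682 -0.0008986045621698807 -0.0011845436394557175
oven wrist (array([0.56547322, 0.21420105, 0.05673729]), 3609, np.float64(0.001091539627983057))
oven wrist (array([0.56547322, 0.21420105, 0.05673729]), 3609, np.float64(0.00109153962798203))
oven top (array([0.56544758, 0.21149909, 0.05689205]), 913, np.float64(0.0010829505590253183))
oven top (array([0.56544758, 0.21149909, 0.05689205]), 913, np.float64(0.0010829505579743187))
drain wrist (array([ 0.58274375, -0.19628726, -0.07499707]), 6672, np.float64(0.0012078238631603178))
drain wrist (array([ 0.58274298, -0.19628776, -0.0749836 ]), 6672, np.float64(0.0012074544317904612))
drain top (array([ 0.58260893, -0.19813403, -0.07451468]), 1881, np.float64(0.0012775258425927125))
drain top (array([ 0.58260893, -0.19813403, -0.07451468]), 1881, np.float64(0.0012775258544484372))
tin wrist (array([ 0.58711824, -0.15947494]), 338, np.float64(0.0008197268204024003))
tin top (array([ 0.58719674, -0.16192418]), 90, np.float64(0.0009380872436635813))
crucible wrist (array([ 0.5723801 , -0.30364006]), 410, np.float64(0.0008556134681084997))
crucible top (array([ 0.57223463, -0.30623704]), 117, np.float64(0.0012115223927124837))
weighing_bottle wrist (array([ 0.57765984, -0.23394221]), 277, np.float64(0.0006313417218065959))
weighing_bottle top (array([ 0.57735989, -0.23654906]), 65, np.float64(0.0008909279347970415))
square_jar wrist 270 ((589.3053588867188, -88.72844696044922), (37.92980194091797, 38.22235870361328), 87.82762908935547)
square_jar top 85 ((588.9487915039062, -90.4557113647461), (36.434043884277344, 37.269775390625), 88.44718170166016)
```

```bash
cat > pp.py <<'E'
from fit import *
OV=np.array([.5655,.2130]); OY=.0568; DY=-.075
# name: start xy, grasp yaw, TCP z at grasp, oven bay y
J=dict(square_jar=((.5891,-.0896),-.038,.022,-.108),tin=((.5872,-.1607),DY,.019,-.036),
       weighing_bottle=((.5775,-.2352),DY,.032,.036),crucible=((.5723,-.3050),DY,.026,.108))
def dest(b): return OV+b*np.array([-np.sin(OY),np.cos(OY)])
def run(n):
    xy,psi,z,b=J[n]; d=dest(b); qd,qo=down(psi),down(OY); H=z+.11
    for p,q in [(xy,qd),(d,qo)]: assert inverse_kinematics([*p,H],q) is not None
    move_gripper(.075)
    move_ptp([*xy,max(H,.15)],qd); servo_line([*xy,z],rate=.12); move_gripper(0.0)
    print(n,"gap",round(current_finger_gap(),4),"t",current_clock())
    servo_line([*xy,H],rate=.12); print(" lifted gap",round(current_finger_gap(),4),np.round(current_force(),2))
    move_ptp([*d,H],qo); servo_line([*d,z+.008],rate=.12)
    hit=servo_line([*d,z-.002],rate=.012,contact_N=3)
    print(" contact",hit,"dz",round(current_position()[2]-z,4),np.round(current_force(),2))
    move_gripper(current_finger_gap()+.02); servo_line([*d,H+.03],rate=.12)
    print(" t",current_clock())
E
python3 -c "
from pp import *
run('square_jar')
c=capture('side'); cv2.imwrite('pics/s1.png',c['image'][120:480,120:480])"
```

```text
square_jar gap 0.0377 t 9.2583
 lifted gap 0.038 [-0.36 -0.89 -1.69]
 contact True dz 0.0001 [-0.63  0.31  4.91]
 t 14.6167
```

View pics/s1.png

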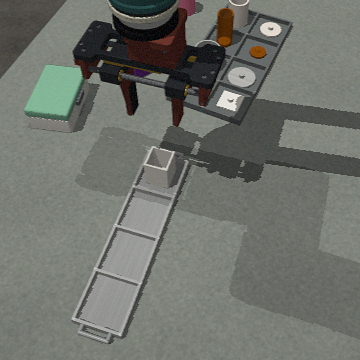

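The jar stands upright in the rightmost oven bay (crop ≈160,165), and contact came at exactly the expected height. I'll move the other three the same way.

```bash
python3 -c "
from pp import *
for n in ['tin','weighing_bottle','crucible']: run(n)
goto_joints([-1.415,.359,1.51,0,1.272,-.115])
c=capture('top'); P=cloud(c); s=capture('side')
cv2.imwrite('pics/end.png',np.hstack([cv2.resize(c['image'][180:300,110:310],(400,240)),cv2.resize(s['image'],(320,240))]))
M=np.array([[np.cos(OY),-np.sin(OY)],[np.sin(OY),np.cos(OY)]])
for n in J:
    d=dest(J[n][3]); h,r=W[n]
    if n=='square_jar':
        m=(abs(P[...,2]-.054)<.004)&(np.hypot(P[...,0]-d[0],P[...,1]-d[1])<.04); xy=np.array(cv2.minAreaRect(P[m][:,:2].astype(np.float32)*1000)[0])/1000; k=m.sum()
    else: xy,k,_=round_fit(P,d,h+.002,r)
    m=np.hypot(P[...,0]-d[0],P[...,1]-d[1])<.03
    print(n,'off bay mm',np.round((xy-d)@M*1000,1),k,'top z',round(np.nanpercentile(P[m][:,2],98),4))
print(current_clock())"
```

```text
tin gap 0.0486 t 17.9667
 lifted gap 0.0489 [ 0.83 -0.53 -1.33]
 contact True dz 0.0003 [-0.01  1.46  4.71]
 t 23.7917
weighing_bottle gap 0.0306 t 27.55
 lifted gap 0.0304 [ 0.26  0.46 -1.14]
 contact True dz -0.0 [0.21 0.28 3.84]
 t 33.9
crucible gap 0.0407 t 38.2917
 lifted gap 0.0407 [ 0.17 -0.19 -1.69]
 contact True dz 0.0001 [ 0.08 -0.76  4.21]
 t 45.0917
square_jar off bay mm [ 0.3 -1.2] 127 top z 0.0583
tin off bay mm [ 0.1 -1.7] 121 top z 0.0504
weighing_bottle off bay mm [ 0.  -2.2] 86 top z 0.0797
crucible off bay mm [-0.  -2.8] 139 top z 0.0631
48.625
```

View pics/end.png

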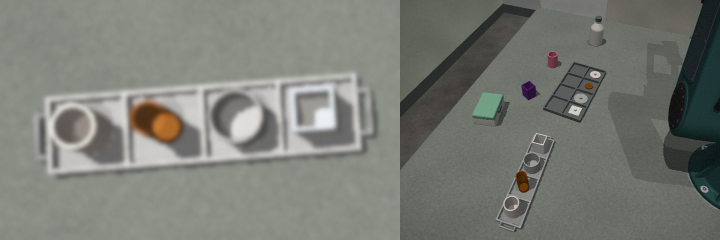

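```bash
python3 -c "
from bench import *
close_job()"
```

```text
the job is handed in; nothing more can be done
```

All four vessels now stand upright on the floor of the oven tray in reverse order. From left to right they are the crucible, weighing bottle, tin and square jar. I handed the job in at about 49 s with the arm moved clear.

**Placing:** every vessel touched down within 0.3 mm of the expected floor height, with tool force readings under 5 N.

**Final checks:** the last top picture put each vessel within 3 mm of its bay centre, with rim heights matching upright vessels on the 4 mm floor. The jar's rim read about 2 mm high, which I put down to depth noise. The top and wrist cameras disagreed by about 2 mm in y, so I used the average, and the bays have room for that.

**Other things:** in the last side picture the lids are still in their bays, and the pink and purple look-alikes were not touched. No check failed.

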